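# Sweep rejected bushings into the reject tray

## Task

The three brass bushings on the white inspection plate have failed inspection: with closed fingers, sweep them along the plate and over its edge into the orange reject tray, so that all three lie in it. Do not grasp or lift them, and leave the black loupe and the steel bushings in the blue tray where they stand.

Things in the scene. Friction and masses are not known exactly. Their poses are not given: they have to be found in the camera images.
- plate: fixed inspection plate, white top 272 (x) x 260 (y) mm, 30 mm above the table; origin: centre of its underside, on the table. Aluminium rails along its near and far (x) ends, 14 mm wide, centred 136 mm from the centre, 8 mm above the white surface; its two y edges, 130 mm from the centre, are open, with a tray below each
- reject_tray: the orange reject tray: fixed open tray, 260 (x) x 100 (y) x 27 mm high, walls and floor 4 mm; origin: centre of its underside, on the table; parallel to the plate, 1 mm beyond one of its open y edges (centres 181 mm apart); rim 3 mm below the white surface: things pushed over the edge drop in. Starts empty; on which side of the plate (+y or -y) it stands varies
- accept_tray: the blue tray of accepted parts: fixed open tray, 260 (x) x 100 (y) x 27 mm high, walls and floor 4 mm; origin: centre of its underside, on the table; parallel to the plate, 1 mm beyond one of its open y edges (centres 181 mm apart); rim 3 mm below the white surface: things pushed over the edge drop in. It stands on the other side of the plate from the orange tray and holds the two steel bushings
- brass1_center (a point): centre of a loose brass bushing: disc 26 mm in diameter, 14 mm high, dark bore marks, about 45 g, standing on a flat end on the white plate, so this point is 7 mm above it. The three and the loupe stand each in its own lane along the plate's y (plate x about -93, -31, 31, 93 mm, within 6 mm); which is in which lane varies; plate y within 65 mm either way
- brass2_center (a point): centre of a loose brass bushing: disc 26 mm in diameter, 14 mm high, dark bore marks, about 45 g, standing on a flat end on the white plate, so this point is 7 mm above it. The three and the loupe stand each in its own lane along the plate's y (plate x about -93, -31, 31, 93 mm, within 6 mm); which is in which lane varies; plate y within 65 mm either way
- brass3_center (a point): centre of a loose brass bushing: disc 26 mm in diameter, 14 mm high, dark bore marks, about 45 g, standing on a flat end on the white plate, so this point is 7 mm above it. The three and the loupe stand each in its own lane along the plate's y (plate x about -93, -31, 31, 93 mm, within 6 mm); which is in which lane varies; plate y within 65 mm either way
- steel1: steel bushing, same size as the brass ones (26 mm diameter, 14 mm high), loose, standing in the blue tray; origin: centre of its underside
- steel2: steel bushing, same size as the brass ones (26 mm diameter, 14 mm high), loose, standing in the blue tray; origin: centre of its underside
- steel1_center (a point): centre of steel1, 7 mm above its underside
- steel2_center (a point): centre of steel2, 7 mm above its underside
- brass1: the same bushing as brass1_center; origin: centre of its underside end, 7 mm from that point
- brass2: the same bushing as brass2_center; origin: centre of its underside end, 7 mm from that point
- brass3: the same bushing as brass3_center; origin: centre of its underside end, 7 mm from that point
- loupe: black loupe (magnifier), waisted upright cylinder 36 mm in diameter and 40 mm high, 80 g, loose, standing upright on the white plate in a lane of its own between or beside the brass bushings; origin: centre of its underside
There are look-alikes about, which are no part of the job. What is shaped like the brass1 but purple or turquoise is not meant. There is more than one size of the loupe; the job needs the larger.

How it is judged:
By the outcome, as a careful person would: the job done as asked, in the order asked, and still so for the second after the job is handed in, with the robot touching nothing.
It also fails if it takes over 58 s, if anything falls off the work surface, if the arm or the gripper's body presses on something with over 40 N, if the wrist force passes 120 N, or if a joint passes its speed limit or range.

## Robot

A 6-joint arm with a two-finger parallel gripper is mounted at the origin on the work surface. World frame = base frame: x ahead of the robot, y to its left, z up, the work surface at z = 0. Lengths are in mm, angles in degrees, forces in N, time in s.
With the tool pointing down it reaches from about 350 to 850 mm from the base axis. Payload 8.1 kg.
Tool frame: the origin (TCP) lies between the finger pads, 19 mm behind the fingertips; this is the grasp point; z points along the fingers, y is the line along which they close (so a half turn about z gives the same grasp; the last joint's range is limited). The gripper opens to 85 mm and grips with 20 to 120 N. Pads are 22 mm wide; open, the fingers measure 114 mm over their backs; the gripper's body (76 mm by 85 mm) begins 54 mm behind the grasp point. The pads swing forward as they close: fully open they stand 13 mm farther back than shut.
Start: joints at [-68.09, 7.471, 85.268, -0, 87.261, -4.893], TCP at [270.574, -535.533, 249.992] pointing down, gripper open.
Joint ranges: [-169.43, 169.43], [-51.17, 129.36], [1.28, 143.12], [-76.62, 256.62], [0, 156.53], [-152.29, 152.29]. Speed limits (degrees/s): [136.94, 136.94, 159.86, 180, 180, 180].

## Interface

Orientations are given as [roll, pitch, yaw] about the fixed x, y, z axes, in that order (R = Rz(yaw) Ry(pitch) Rx(roll)).
In Python, from bench import r gives the robot as it stands.
- The arm moves only by the shell command python3 -m jog 'ROWS' [OPENING] [FORCE]. ROWS is JSON, one flat list of numbers, 6 for each row, row after row: the shift along the tool's x, y, z in m, then the turn, a rotation vector about the tool's x, y, z in rad. A call has 1 to 8 rows; each row is the pose to reach, as a shift and turn from the pose commanded when the call began, along the tool's axes at that moment; what a row does not reach only later rows make up. A row lasts 1/8 s, in which the tool goes at most 62.5 mm and 10.7 degrees, less where a joint would pass 70% of its speed; a pose out of reach is approached as far as the arm can. A call with a gripper value outside its range is refused whole. OPENING is the opening, from -1 (shut) to 1 (fully open), set as the call begins (- or left out, the last holds). The fingers move at their own pace and stop on an object; FORCE is the grip in N (left out, the last holds). Time passes only in rows, so rows that repeat a pose let the fingers close. It gives the time, the measured TCP pose, the force, the opening and the grip force at its end, in the units of the state.
- r.sense(): the state, without advancing time (a new reading comes with each control period).
- r.snapshot(name): name is "scene" or "top"; returns a dict with "pixels" (420x560x3 uint8, red, green, blue), "range_z" (420x560 float32, mm along the optical axis (not along the pixel's ray), 0 where there is no reading), "K" (3x3 intrinsics, pixels), "rvec" (rotation vector, rad) and "tvec" (3), from world to camera coordinates, as OpenCV has them. Camera axes: x right, y down, z forward; pixel columns grow to the right and rows downward; lengths in mm; the calibration is good to about 2 mm. A picture is of the moment at which its call begins.
- r.hand_in(): hands the job in; it is judged then, once.
Trained networks look in a picture, given as the dict that the camera call returned (one of the last four; its "shot" number tells which), for a name from the list of things; names that differ only in an ending like _2 or _b are one class to them, and where a whole thing is asked for, a point or a joint stands for the part that bears it (a point fixed in the world has none). Each returns a list of dicts, best first, with "score" (0 to 1); they miss things now and then, are a little off and sometimes report something else, mostly with a low value. They report only what shows in the picture. A call takes as long as a camera call. They do not tell look-alikes from the thing itself.
- r.look_for(picture, target): "bbox" ([left, top, right, bottom] in pixels, round what is visible of it).
- r.outline_of(picture, target): "region" (420x560 bool, what is visible of it) and "bbox" ([left, top, right, bottom] in pixels, round what is visible of it).
The state is a dict: "time": time; "joint_pos": joint angles; "qd": joint speeds; "joint_efforts": joint torques, N m; "tool_pos": TCP position; "tcp_rot": TCP orientation; "ft_force": force on the tool from outside, world axes, zero at the start; "wrist_torque": the same for the moment, N m; "finger_gap": finger opening in mm; "grip_force": force on a finger pad.
Only numpy, scipy, OpenCV 4.12 (cv2) and the standard library are available. Lean on these libraries where they do the work, as an engineer would, in place of code of your own. Each camera call takes 0.05 s, during which the arm holds its last target. There are 200 camera calls.

## Working session

There is one attempt and no reset: what is moved stays moved. The work goes in short steps, Python scripts to look and compute and a shell command to move; the robot and the scene stay as the last step left them, time stands still between calls to the robot, and variables do not carry over. Pictures are saved under pics/ and viewed, at most 10 in all, crops included, and the job is handed in when it is done.

```bash
mkdir -p pics; cat > h.py <<'E'
import numpy as np,cv2
from bench import r
def world(p,u,v,z=None):
    R=cv2.Rodrigues(np.array(p["rvec"],float))[0];t=np.array(p["tvec"],float).ravel();K=np.array(p["K"])
    d=R.T@np.linalg.inv(K)@np.array([u,v,1.0]);c=-R.T@t
    if z is None: return c+d*p["range_z"][int(v),int(u)]
    return c+d*(z-c[2])/d[2]
def save(p,n): cv2.imwrite(f"pics/{n}.png",p["pixels"][:,:,::-1])
E
python3 - <<'E'
from h import *
for cam in("top","scene"):
    p=r.snapshot(cam);save(p,cam+"0")
    for t in("plate","reject_tray","accept_tray","brass1","loupe","steel1"):
        for o in r.outline_of(p,t)[:6]:
            v,u=np.nonzero(o["region"])
            if len(u)==0: continue
            W=np.array([world(p,a,b) for a,b in list(zip(u,v))[::max(1,len(u)//800)]])
            top=W[W[:,2]>np.percentile(W[:,2],90)-4] if t in("brass1","loupe","steel1") else W
            print(cam,t,round(o["score"],2),np.round(o["bbox"]),"mean",np.round(top.mean(0)),"lo",np.round(np.percentile(W,3,0)),"hi",np.round(np.percentile(W,97,0)),p["pixels"][o["region"]].mean(0).round())
            if t in("plate","reject_tray") : print(cv2.minAreaRect(W[:,:2].astype(np.float32)))
print(r.sense())
E
```

```text
top plate 0.97 [176. 154. 364. 356.] mean [569.  27.  33.] lo [432. -97.  27.] hi [707. 154.  38.] [154. 149. 139.]
((569.9187622070312, 28.967063903808594), (299.48046875, 258.920166015625), 10.789790153503418)
top plate 0.18 [370. 250. 388. 268.] mean [ 571. -152.   17.] lo [ 560. -164.   10.] hi [ 582. -141.   21.] [89. 86. 87.]
((570.9996337890625, -152.6279296875), (24.673612594604492, 23.75861167907715), 0.3940712511539459)
top reject_tray 0.95 [119. 189. 201. 360.] mean [535. 211.   9.] lo [415. 153.   1.] hi [657. 265.  27.] [147.  80.  31.]
((551.4645385742188, 133.91700744628906), (258.72491455078125, 247.10543823242188), 10.943888664245605)
top accept_tray 0.59 [335. 155. 422. 321.] mean [ 604. -152.    8.] lo [ 482. -208.    1.] hi [728. -92.  27.] [ 33.  62. 113.]
top brass1 0.69 [132. 154. 148. 170.] mean [717. 249.  19.] lo [707. 239.   9.] hi [728. 261.  17.] [75. 39. 92.]
top brass1 0.69 [372. 249. 388. 263.] mean [ 572. -152.   18.] lo [ 561. -164.   10.] hi [ 582. -141.   21.] [89. 86. 86.]
top brass1 0.64 [241. 270. 257. 287.] mean [534.  62.  48.] lo [523.  51.  
[... 2722 characters left out ...]
1. 80.]
{'time': 0.7, 'joint_pos': array([-6.80892100e+01,  7.46903594e+00,  8.52664673e+01,  7.72624757e-04,
        8.72605610e+01, -4.89228905e+00]), 'qd': array([ 0.01701789, -0.07612001, -0.00067059, -0.03742815,  0.05989128,
       -0.01129106]), 'joint_efforts': array([ 7.59525774e-04, -5.69155633e+01, -5.00749290e+01, -1.26733551e-05,
        1.09786539e-03, -1.36565080e-05]), 'tool_pos': array([ 270.59470552, -535.54122063,  250.02723782]), 'tcp_rot': array([ 1.79996013e+02, -4.33284512e-04,  2.68030422e+01]), 'ft_force': array([ 0.40538715,  0.06271222, -0.46738254]), 'wrist_torque': array([-0.01595444, -0.00442274, -0.02108778]), 'grip_force': 0.0, 'finger_gap': 85.57295154700354}
```

View pics/top0.png

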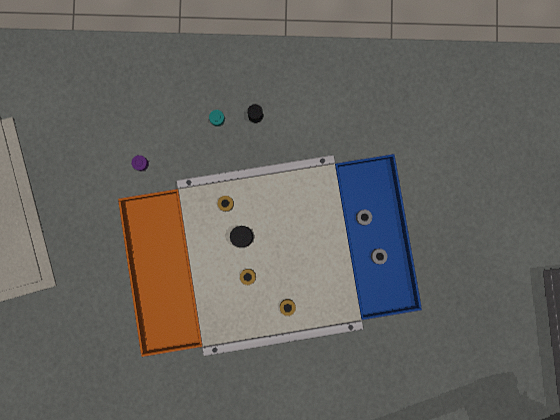

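View pics/scene0.png

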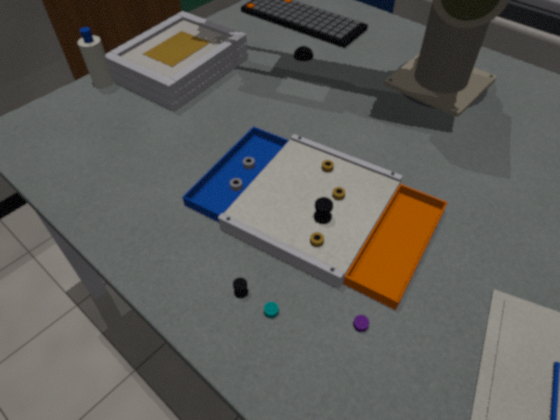

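The top view shows brass bushings at (225,203), (248,277) and (287,307). The larger loupe is at (241,237), the orange tray is on the left (+y), and the plate is yawed about 10.8°. I'll turn the tool so its x axis lies along plate +y, close the fingers and go above the first lane.

```bash
python3 -m jog '[0.423,-0.339,0.1,0,0,-1.292, 0.423,-0.339,0.1,0,0,-1.292, 0.423,-0.339,0.1,0,0,-1.292, 0.423,-0.339,0.1,0,0,-1.292, 0.423,-0.339,0.1,0,0,-1.292, 0.423,-0.339,0.1,0,0,-1.292, 0.423,-0.339,0.1,0,0,-1.292, 0.423,-0.339,0.1,0,0,-1.292]' -1 20
```

```text
time: 1.7
tool_pos: [475.1, -86.2, 159.4]
tcp_rot: [179.9, 0.0, 101.0]
ft_force: [1.0, 0.4, 0.1]
finger_gap: 0.1
grip_force: 0.0
```

```bash
cat >> h.py <<'E'
from scipy.spatial.transform import Rotation as Ro
a=np.radians(10.8);C=np.array([570,28.,0]);PX=np.array([np.cos(a),np.sin(a),0]);PY=np.array([-np.sin(a),np.cos(a),0])
def to(px,py,z):
    s=r.sense();R=Ro.from_euler("xyz",s["tcp_rot"],degrees=True).as_matrix()
    d=C+px*PX+py*PY+np.array([0,0,z])-s["tool_pos"]
    G=np.column_stack([PY,PX,[0,0,-1]])
    print("shift m",(R.T@d/1000).round(4),"turn",Ro.from_matrix(R.T@G).as_rotvec().round(3))
def here():
    s=r.sense();d=s["tool_pos"]-C
    print("plate",round(d@PX,1),round(d@PY,1),"z",round(d[2],1),"F",s["ft_force"].round(1),"t",s["time"],"gap",round(s["finger_gap"],1))
def brass():
    p=r.snapshot("top")
    for n in("brass1","loupe"):
      for o in r.outline_of(p,n):
        if o["score"]<.25: continue
        v,u=np.nonzero(o["region"]);W=np.array([world(p,x,y) for x,y in zip(u,v)])
        m=(np.percentile(W,3,0)+np.percentile(W,97,0))/2-C
        print(n,round(o["score"],2),"plate",round(m@PX,1),round(m@PY,1),"ztop",W[:,2].max().round(),p["pixels"][o["region"]].mean(0).round())
    return p
E
python3 -c "
from h import *
here();to(-86,-58,100);to(-86,-58,55);brass()"
```

```text
plate -114.6 -94.4 z 159.4 F [1.  0.4 0.1] t 1.7 gap 0.1
shift m [0.0364 0.0286 0.0594] turn [0.001 0.001 0.003]
shift m [0.0364 0.0286 0.1044] turn [0.001 0.001 0.003]
brass1 0.69 plate 91.8 57.5 ztop 813.0 [107.  86.  49.]
brass1 0.54 plate 186.0 191.3 ztop 813.0 [79. 43. 96.]
brass1 0.47 plate -86.8 -14.6 ztop 813.0 [99. 81. 50.]
brass1 0.46 plate -27.6 40.9 ztop 813.0 [98. 78. 44.]
brass1 0.46 plate 241.7 51.2 ztop 18.0 [ 32. 103.  99.]
brass1 0.41 plate 36.1 38.1 ztop 813.0 [40. 39. 39.]
loupe 0.9 plate 36.1 38.5 ztop 813.0 [37. 36. 37.]
loupe 0.53 plate 236.0 -14.0 ztop 813.0 [25. 24. 25.]
```

```bash
python3 -m jog '[0,0,0,0,0,0,0,0,0,0,0,0]'; python3 -c "
from h import *
here();to(-87,-58,100);to(-87,-58,55)"
```

```text
time: 2.1
tool_pos: [474.3, -89.4, 159.7]
tcp_rot: [180.0, 0.0, 100.7]
ft_force: [-0.0, 0.4, 0.4]
finger_gap: 0.0
grip_force: 0.0
plate -116.0 -97.3 z 159.7 F [-0.   0.4  0.4] t 2.1 gap 0.0
shift m [0.0394 0.0289 0.0597] turn [ 0.     0.001 -0.001]
shift m [0.0394 0.0289 0.1047] turn [ 0.     0.001 -0.001]
```

```bash
python3 -m jog '[0.0394,0.029,0.06,0,0,0,0.0394,0.029,0.06,0,0,0,0.0394,0.029,0.09,0,0,0,0.0394,0.029,0.1055,0,0,0,0.0394,0.029,0.1055,0,0,0,0.0394,0.029,0.1055,0,0,0]'; python3 -c "
from h import *
here();to(-87,60,54);to(-87,150,54)"
```

```text
time: 2.85
tool_pos: [496.3, -44.5, 55.0]
tcp_rot: [179.9, 0.0, 100.8]
ft_force: [0.9, 0.2, 1.3]
finger_gap: 0.5
grip_force: 0.0
plate -86.0 -57.4 z 55.0 F [0.9 0.2 1.3] t 2.85 gap 0.5
shift m [ 0.1174 -0.001   0.001 ] turn [ 0.001  0.001 -0.   ]
shift m [ 0.2074 -0.001   0.0009] turn [ 0.001  0.001 -0.   ]
```

```bash
python3 -m jog '[0.015,-0.001,0.001,0,0,0,0.03,-0.001,0.001,0,0,0,0.045,-0.001,0.001,0,0,0,0.06,-0.001,0.001,0,0,0,0.075,-0.001,0.001,0,0,0,0.09,-0.001,0.001,0,0,0,0.1,-0.001,0.001,0,0,0,0.1,-0.001,0.001,0,0,0]'; python3 -c "
from h import *
here();save(brass(),'p1')"
```

```text
time: 3.85
tool_pos: [475.4, 54.9, 52.6]
tcp_rot: [-180.0, -0.0, 100.9]
ft_force: [1.0, -0.1, -0.5]
finger_gap: -0.0
grip_force: 0.0
plate -87.9 44.1 z 52.6 F [ 1.  -0.1 -0.5] t 3.85 gap -0.0
brass1 0.74 plate 93.1 56.7 ztop 47.0 [108.  86.  48.]
brass1 0.69 plate -25.9 39.9 ztop 813.0 [80. 65. 38.]
brass1 0.58 plate 186.9 191.3 ztop 813.0 [79. 46. 94.]
brass1 0.47 plate 241.4 51.2 ztop 813.0 [ 32. 104. 100.]
loupe 0.72 plate 236.1 -14.3 ztop 32.0 [25. 25. 26.]
loupe 0.7 plate 36.2 38.5 ztop 813.0 [39. 38. 39.]
loupe 0.49 plate -25.4 39.1 ztop 813.0 [83. 66. 37.]
loupe 0.46 plate 92.9 57.1 ztop 47.0 [108.  87.  50.]
```

View pics/p1.png

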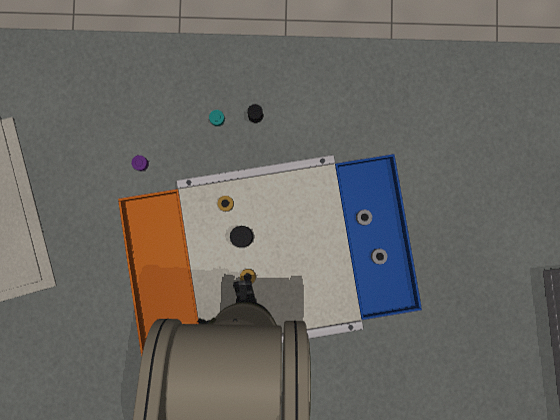

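The arm hides the pushed bushing in the top view; bushing 2 at (248,275) and the loupe at (241,236) haven't moved. I'll check with the scene camera.

```bash
python3 -c "
from h import *
p=r.snapshot('scene')
for o in r.outline_of(p,'brass1'):
    v,u=np.nonzero(o['region']);W=np.array([world(p,x,y) for x,y in zip(u,v)])
    m=(np.percentile(W,5,0)+np.percentile(W,95,0))/2-C
    print(round(o['score'],2),np.round(o['bbox']),round(m@PX,1),round(m@PY,1))
cv2.imwrite('pics/s1.png',cv2.resize(p['pixels'][110:330,180:470,::-1],None,fx=2.5,fy=2.5))
to(-87,150,54)"
```

```text
0.53 [264. 305. 280. 320.] 245.1 53.1
0.51 [311. 231. 326. 248.] 95.9 58.1
0.48 [329. 188. 345. 203.] -26.0 42.4
0.47 [359. 173. 370. 187.] -85.6 70.3
0.46 [356. 313. 369. 336.] 190.1 192.2
shift m [ 0.1071  0.0007 -0.0012] turn [-0.  0. -0.]
```

View pics/s1.png

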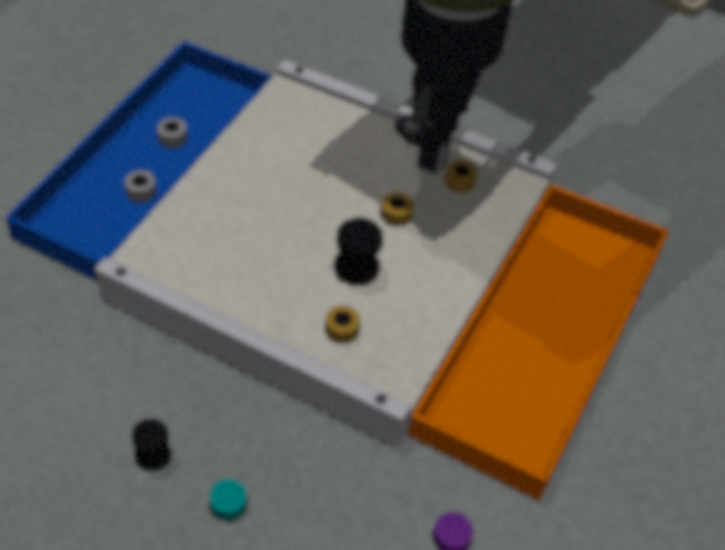

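Bushing 1 (crop at (461,173)) is centred just ahead of the fingers, so I'll keep pushing it to the tray.

```bash
python3 -m jog '[0.015,0.0005,-0.001,0,0,0,0.03,0.0005,-0.001,0,0,0,0.045,0.0005,-0.001,0,0,0,0.06,0.0005,-0.001,0,0,0,0.075,0.0005,-0.001,0,0,0,0.09,0.0005,-0.001,0,0,0,0.1,0.0005,-0.001,0,0,0,0.1,0.0005,-0.001,0,0,0]'; cat >> h.py <<'E'
def scene():
    p=r.snapshot('scene')
    for o in r.outline_of(p,'brass1'):
        v,u=np.nonzero(o['region']);W=np.array([world(p,x,y) for x,y in zip(u,v)])
        m=(np.percentile(W,5,0)+np.percentile(W,95,0))/2-C
        print(round(o['score'],2),np.round(o['bbox']),round(m@PX-2,1),round(m@PY-1.5,1),"z",m[2].round(),"ok" if o['score']>.3 else "low")
    return p
E
python3 -c "
from h import *
here();scene();to(-87,140,100);to(-27.5,-10,100);to(-27.5,-10,54)"
```

```text
time: 5.1
tool_pos: [457.2, 153.1, 53.8]
tcp_rot: [-180.0, 0.0, 100.9]
ft_force: [0.0, 0.1, 0.0]
finger_gap: -0.2
grip_force: 0.0
plate -87.3 144.0 z 53.8 F [0.  0.1 0. ] t 5.1 gap -0.2
0.74 [352. 314. 372. 333.] 187.5 191.5 z 9.0 ok
0.67 [330. 190. 342. 201.] -28.2 40.3 z 40.0 ok
0.67 [265. 303. 279. 322.] 243.2 51.4 z 10.0 ok
0.66 [403. 200. 415. 216.] -85.9 169.3 z 14.0 ok
0.64 [309. 233. 325. 250.] 94.1 56.7 z 40.0 ok
shift m [-0.0032  0.0003 -0.0463] turn [-0.     0.     0.001]
shift m [-0.1533  0.0597 -0.0462] turn [-0.     0.     0.001]
shift m [-0.1533  0.0597 -0.0002] turn [-0.     0.     0.001]
```

First bushing is in the tray. Next, lane −28.

```bash
python3 -m jog '[0,0,-0.046,0,0,0,-0.05,0.02,-0.046,0,0,0,-0.1,0.04,-0.046,0,0,0,-0.153,0.059,-0.046,0,0,0,-0.153,0.059,-0.046,0,0,0,-0.153,0.059,0,0,0,0,-0.153,0.059,0,0,0,0,-0.153,0.059,0,0,0,0]'; python3 -c "
from h import *
here();to(-28,150,54)"
```

```text
time: 6.2
tool_pos: [543.7, 13.5, 54.2]
tcp_rot: [-180.0, -0.0, 100.8]
ft_force: [-0.3, -0.4, -0.8]
finger_gap: -0.2
grip_force: 0.0
plate -28.5 -9.3 z 54.2 F [-0.3 -0.4 -0.8] t 6.2 gap -0.2
shift m [0.1593 0.0006 0.0003] turn [-0.001 -0.     0.001]
```

```bash
python3 -m jog '[0.015,0.0005,0,0,0,0,0.03,0.0005,0,0,0,0,0.045,0.0005,0,0,0,0,0.06,0.0005,0,0,0,0,0.075,0.0005,0,0,0,0,0.085,0.0005,0,0,0,0,0.085,0.0005,0,0,0,0]'; python3 -c "
from h import *
here();scene();to(-28,150,54)"
```

```text
time: 7.08
tool_pos: [528.4, 97.6, 53.7]
tcp_rot: [-180.0, -0.0, 100.9]
ft_force: [0.2, 0.4, -0.6]
finger_gap: -0.0
grip_force: 0.0
plate -27.9 76.2 z 53.7 F [ 0.2  0.4 -0.6] t 7.075 gap -0.0
0.75 [353. 313. 369. 333.] 187.3 190.6 z 11.0 ok
0.69 [264. 303. 280. 324.] 243.7 51.2 z 11.0 ok
0.67 [311. 234. 324. 247.] 94.7 57.0 z 42.0 ok
0.57 [359. 204. 374. 213.] -28.3 101.6 z 40.0 ok
0.5 [406. 201. 417. 214.] -87.5 171.0 z 14.0 ok
0.16 [244. 158. 254. 172.] -31.1 -177.7 z 15.0 low
shift m [ 0.0747 -0.0001 -0.0003] turn [-0.     0.     0.001]
```

```bash
python3 -m jog '[0.015,0,0,0,0,0,0.03,0,0,0,0,0,0.045,0,0,0,0,0,0.06,0,0,0,0,0,0.07,0,0,0,0,0,0.07,0,0,0,0,0]'; python3 -c "
from h import *
here();scene();to(93,10,110);to(93,10,54)"
```

```text
time: 7.92
tool_pos: [515.2, 166.4, 53.8]
tcp_rot: [-180.0, -0.0, 100.9]
ft_force: [-0.3, 0.2, 1.0]
finger_gap: -0.1
grip_force: 0.0
plate -27.9 146.3 z 53.8 F [-0.3  0.2  1. ] t 7.925 gap -0.1
0.72 [218. 136. 382. 291.] 13.6 5.4 z 31.0 ok
0.65 [387. 223. 404. 238.] -30.6 168.7 z 12.0 ok
0.58 [403. 199. 414. 213.] -85.9 168.0 z 13.0 ok
0.54 [312. 231. 324. 249.] 94.8 57.0 z 41.0 ok
0.53 [264. 304. 282. 321.] 243.6 51.9 z 12.0 ok
shift m [-0.1354  0.1207 -0.0562] turn [-0.     0.     0.001]
shift m [-0.1354  0.1207 -0.0002] turn [-0.     0.     0.001]
```

Second is in the tray too. Now over to lane 93, keeping high and clear of the loupe.

```bash
python3 -m jog '[0,0,-0.06,0,0,0,0,0.06,-0.06,0,0,0,0,0.12,-0.06,0,0,0,-0.06,0.1207,-0.06,0,0,0,-0.1,0.1207,-0.06,0,0,0,-0.1354,0.1207,-0.06,0,0,0,-0.1354,0.1207,-0.06,0,0,0,-0.1354,0.1207,-0.06,0,0,0]'; python3 -c "
from h import *
here();brass();to(93,10,54)"
```

```text
time: 9.02
tool_pos: [659.3, 55.0, 113.7]
tcp_rot: [-180.0, -0.0, 100.8]
ft_force: [0.2, 0.9, 0.1]
finger_gap: -0.4
grip_force: 0.0
plate 92.8 9.8 z 113.7 F [0.2 0.9 0.1] t 9.025 gap -0.4
brass1 0.62 plate -21.9 125.1 ztop 813.0 [93. 71. 39.]
brass1 0.5 plate -32.8 -177.6 ztop 813.0 [100.  97.  98.]
brass1 0.48 plate -87.6 169.6 ztop 813.0 [96. 75. 41.]
loupe 0.76 plate 36.2 38.7 ztop 186.0 [37. 36. 37.]
shift m [-0.001   0.      0.0598] turn [-0.    -0.     0.002]
```

```bash
python3 -m jog '[-0.001,0,0.04,0,0,0,-0.001,0,0.0598,0,0,0,-0.001,0,0.0598,0,0,0]'; python3 -m jog '[0.015,0.0005,0,0,0,0,0.03,0.0005,0,0,0,0,0.045,0.0005,0,0,0,0,0.06,0.0005,0,0,0,0,0.075,0.0005,0,0,0,0,0.085,0.0005,0,0,0,0,0.085,0.0005,0,0,0,0]'; python3 -c "
from h import *
here();scene();to(93,146,54)"
```

```text
time: 9.55
tool_pos: [657.6, 54.9, 51.5]
tcp_rot: [-179.7, -0.1, 100.9]
ft_force: [0.3, -0.2, -0.5]
finger_gap: 0.0
grip_force: 0.0
time: 10.42
tool_pos: [643.9, 138.8, 53.9]
tcp_rot: [-180.0, -0.0, 100.9]
ft_force: [-0.2, -0.5, -0.0]
finger_gap: 0.0
grip_force: 0.0
plate 93.4 94.9 z 53.9 F [-0.2 -0.5 -0. ] t 10.425 gap 0.0
0.69 [344. 246. 357. 261.] 93.4 118.6 z 42.0 ok
0.63 [353. 316. 369. 333.] 188.1 190.4 z 11.0 ok
0.6 [264. 302. 281. 320.] 241.9 51.0 z 9.0 ok
0.51 [403. 202. 414. 214.] -85.8 169.1 z 14.0 ok
0.49 [388. 225. 403. 239.] -28.1 170.4 z 13.0 ok
shift m [ 0.0521 -0.0003 -0.0001] turn [-0.     0.     0.001]
```

```bash
python3 -m jog '[0.015,0,0,0,0,0,0.03,0,0,0,0,0,0.045,0,0,0,0,0,0.052,0,0,0,0,0,0.052,0,0,0,0,0]'; python3 -m jog '[0,0,-0.06,0,0,0,0,0,-0.12,0,0,0,-0.05,0,-0.15,0,0,0,-0.1,0.0,-0.15,0,0,0,-0.15,0,-0.15,0,0,0,-0.2,0,-0.15,0,0,0,-0.26,0,-0.15,0,0,0,-0.26,0,-0.15,0,0,0]'; python3 -c "
from h import *
here();p=scene();brass()
cv2.imwrite('pics/s2.png',cv2.resize(p['pixels'][110:330,180:470,::-1],None,fx=2.5,fy=2.5))"
```

```text
time: 11.15
tool_pos: [634.2, 189.8, 53.9]
tcp_rot: [-180.0, 0.0, 100.9]
ft_force: [-0.0, -0.4, -0.2]
finger_gap: -0.1
grip_force: 0.0
time: 12.15
tool_pos: [683.3, -71.9, 203.8]
tcp_rot: [-180.0, 0.1, 100.5]
ft_force: [0.4, 1.0, -0.3]
finger_gap: 0.1
grip_force: 0.0
plate 92.5 -119.4 z 203.8 F [ 0.4  1.  -0.3] t 12.15 gap 0.1
0.75 [265. 303. 280. 320.] 243.9 51.6 z 9.0 ok
0.73 [404. 202. 416. 214.] -86.1 169.2 z 14.0 ok
0.59 [389. 224. 405. 234.] -28.2 168.9 z 15.0 ok
0.56 [364. 265. 380. 285.] 93.3 169.2 z 14.0 ok
0.48 [353. 312. 372. 332.] 186.5 190.4 z 8.0 ok
brass1 0.7 plate 186.2 191.0 ztop 813.0 [81. 44. 99.]
brass1 0.6 plate 92.2 168.5 ztop 21.0 [107.  82.  44.]
brass1 0.51 plate -87.4 169.9 ztop 21.0 [95. 75. 40.]
brass1 0.47 plate -29.2 169.2 ztop 813.0 [95. 75. 41.]
brass1 0.45 plate 242.1 52.2 ztop 18.0 [ 36. 108. 104.]
loupe 0.74 plate 35.6 38.7 ztop 813.0 [41. 40. 41.]
```

View pics/s2.png

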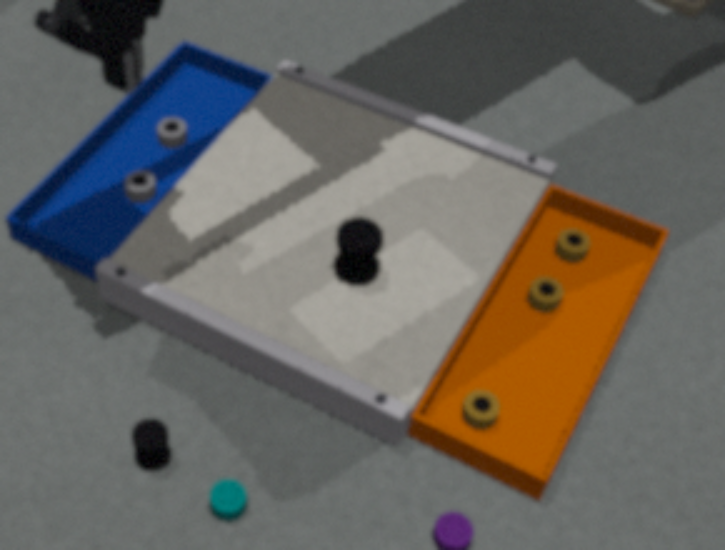

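All three brass bushings lie flat in the orange tray (crop (573,245), (545,294), (480,409)). The loupe at (358,250) and the steel bushings at (172,131) and (140,185) haven't moved.

```bash
python3 -m jog '[0,0,0,0,0,0,0,0,0,0,0,0]' >/dev/null; python3 -c "
from h import *
print(r.hand_in())"
```

```text
the job is handed in; nothing more can be done
None
```

I swept all three brass bushings into the orange reject tray and handed the job in at about 12 s; the last pictures showed the loupe and the steel bushings still in place.

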